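# Close the digestion vessel to the first click

### The arm

A 6-joint arm with a two-finger parallel gripper is mounted at the origin on a cart in front of the work surface, level with it; the furniture and walls round the work are solid. World frame = base frame: x ahead of the robot, y to its left, z up, the work surface at z = 0. Lengths are in m, angles in degrees, forces in N, time in s.
With the tool pointing down it reaches from about 0.35 to 0.875 m from the base axis. Payload 4.2 kg.
Tool frame: the origin (TCP) lies between the finger pads; the fingertips stand 8 mm ahead of it and the grasp point (between the pads) lies 11 mm behind it; z points along the fingers, y is the line along which they close (so a half turn about z gives the same grasp; the last joint's range is limited). The gripper opens to 87 mm and grips with 3 to 60 N. Pads are 19 mm wide; open, the fingers measure 117 mm over their backs; the gripper's body (75 mm by 190 mm) begins 51 mm behind the grasp point.
Start: joints at [81.452, 22.042, 0.453, 0, -68.411, -14.817], TCP at [0.248, 0.574, 0.231] pointing down, gripper open.
Joint ranges: [-179.83, 179.83], [-69.29, 118.12], [-61.27, 80.66], [-181.25, 117.63], [-171.15, -9.14], [-177.46, 177.46]. Speed limits (degrees/s): [159.86, 159.86, 180, 180, 180, 180].

### API

Orientations are given as a 3x3 rotation matrix whose columns are the frame's x, y, z axes.
In Python, from station import sense, capture, camera_model, finish_job, find_in gives the robot as it stands. The module is installed in compiled form; this text tells all that it offers.
- The arm moves only by the tool arm_command, never from a script. Its argument "motion" is a list of rows, each a list of 7 numbers: the finger opening in mm, from 0 to 87, then the shift along the tool's x, y, z in mm, then the turn, a rotation vector about the tool's x, y, z in rad. In form: [[jaw, dx, dy, dz, rx, ry, rz], ...]. A call has 1 to 8 rows; each row shifts and turns the commanded pose from where the row before left it, along the tool's axes as they then stand; what a row does not reach is not made up. A row lasts 1/10 s, in which the tool goes at most 50 mm and 8.59 degrees, less where a joint would pass 70% of its speed; a pose out of reach is approached as far as the arm can. A call with a gripper value outside its range is refused whole. The fingers move at their own pace and stop on an object; the grip force is fixed at half the most. Time passes only in rows, so rows that do not move let the fingers close. It gives the time, the measured TCP pose, the force, the opening and the grip force at its end, in the units of the state.
- sense(): the state, without advancing time (a new reading comes with each control period).
- capture(name): name is "scene" or "top"; returns the picture (420x560x3 uint8, red, green, blue); there is no depth.
- camera_model(name): a dict with "fx", "fy", "cx", "cy" (pixels), "k1" (the pictures are not rectified: a ray, as slopes to the right and down, at radius r is drawn at 1 + k1 r^2 times it, then the intrinsics apply), "R" (3x3) and "t" (3): a world point X has camera coordinates R X + t. Camera axes: x right, y down, z forward; pixel columns grow to the right and rows downward; lengths in m; the calibration is good to about 2 mm. A picture is of the moment at which its call begins. camera_model takes no time and is no camera call.
- finish_job(): hands the job in; it is judged then, once.
Trained networks look in the newest picture that a camera, given by its name, has taken for a name from the list of things; names that differ only in an ending like _2 or _b are one class to them, and where a whole thing is asked for, a point or a joint stands for the part that bears it (a point fixed in the world has none). Each returns a list of dicts, best first, with "p" (0 to 1); they miss things now and then, are a little off and sometimes report something else, mostly with a low value. They report only what shows in the picture. A call takes as long as a camera call. They do not tell look-alikes from the thing itself.
- find_in(target, camera): "location" ([row, column] in pixels, amid what is visible of it).
The state is a dict: "time_s": time; "joints": joint angles; "joint_velocities": joint speeds; "effort": joint torques, N m; "tcp_pos": TCP position; "ee_rot": TCP orientation; "wrist_force": force on the tool from outside, world axes, zero at the start; "moment": the same for the moment, N m; "gripper_width": opening from 0.0 (shut) to 1.0 (fully open); "gripper_force": force on a finger pad.
Only numpy, scipy, OpenCV 4.12 (cv2) and the standard library are available. Lean on these libraries where they do the work, as an engineer would, in place of code of your own. Each camera call takes 0.05 s, during which the arm holds its last target. There are 200 camera calls.

### The job

Close the pressure digestion vessel with the orange cap: turn its cap clockwise by the bar handle until the collar's white pointer is stopped by the pin and the torque clutch in the cap gives its first click, then stop at once and let go; a second click is too far. The vessel with the blue cap is already closed, so leave it alone.

Things in the scene. Friction and masses are not known exactly. Their poses are not given: they have to be found in the camera images.
- orange_handle (a point): middle of the orange cap's bar handle, on its vertical turning axis, 120 mm above the worktop. Bar 60 mm long (point x), 16 mm thick (point y), its top at 133 mm, on an orange disc 62 mm across whose top is at 98 mm; white line on the bar's top from the middle to +x. z up. The steel vessel below (92 mm square foot) is bolted down. Place, side and yaw vary.
- orange_collar (a joint): turn of the grey knurled collar (68 mm across, under the orange cap) on the vessel, rad, clockwise from above; starts at 0.1 to 0.45. At 1.0 its white pointer tab (46 mm from the axis) meets the upright red-tipped stop pin (41 mm from the axis, top at 86 mm) and it can go no further. Till then it turns with the cap, friction 0.15 N m.
- orange_cap (a joint): clutch slip of the orange cap past its collar, rad, clockwise from above; 0 at first (white line over pointer). With the collar stopped it takes 0.2 N m, then snaps to rest at 0.5 (29 degrees, first click); 0.2 N m again takes it to 1.0 (second, too far). Let go between 0.3 and 0.7 it settles at 0.5. So turn the handle (1.0 - collar) + 0.5 rad in all.
- blue_handle_end (a point): end of the blue cap's bar handle, 29 mm from its axis, 120 mm above the worktop. This vessel of the same build is closed already and shows the finished look: pointer at the pin, white line one step (29 degrees) past the pointer.
There are look-alikes about, which are no part of the job. What is shaped like the part that bears orange_handle but green is not meant.

How it is judged:
By the outcome, as a careful person would: the job done as asked, in the order asked, and still so for the second after the job is handed in, with the robot touching nothing.
It also fails if it takes over 38 s, if anything falls off the work surface, if the arm or the gripper's body presses on something with over 40 N, if the wrist force passes 120 N, or if a joint passes its speed limit or range.

## Working session

There is one attempt and no reset: what is moved stays moved. The work goes in short steps, Python scripts to look and compute and a tool call to move; the robot and the scene stay as the last step left them, time stands still between calls to the robot, and variables do not carry over. Pictures are saved under pics/ and viewed, at most 10 in all, crops included, and the job is handed in when it is done.

Besides the shell and the picture viewer there is one more tool, called as name(argument=value, ...), one argument or row to a line, values as JSON. arm_command: Moves the arm, as the interface text tells. Its arguments: {"type":"object","properties":{"motion":{"type":"array"}},"required":["motion"]}

```bash
mkdir -p pics
cat > h.py <<'E'
import numpy as np, cv2
from station import *
def ray(cam,row,col):
    m=camera_model(cam); K=np.array([[m['fx'],0,m['cx']],[0,m['fy'],m['cy']],[0,0,1.]])
    p=cv2.undistortPoints(np.array([[[col,row]]],float),K,np.array([m['k1'],0,0,0,0.]))[0,0]
    R=np.array(m['R']);t=np.array(m['t']); return -R.T@t, R.T@np.array([p[0],p[1],1.])
def at_z(cam,row,col,z):
    c,d=ray(cam,row,col); return c+d*(z-c[2])/d[2]
def proj(cam,X):
    m=camera_model(cam); q=np.array(m['R'])@np.array(X)+np.array(m['t']); s=q[:2]/q[2]; s=s*(1+m['k1']*(s@s))
    return m['fy']*s[1]+m['cy'], m['fx']*s[0]+m['cx']
def save(img,name): cv2.imwrite('pics/'+name,img[:,:,::-1])
E
python3 - <<'E'
from h import *
a=capture('scene');b=capture('top')
save(np.vstack([a,b])[:, :],'x.png')
save(cv2.resize(a,(800,600)),'scene0.png');save(cv2.resize(b,(800,600)),'top0.png')
for n in ['orange_handle','orange_collar','blue_handle_end']:
  for c in ['scene','top']:
    for d in find_in(n,c)[:4]: print(n,c,d, at_z(c,*d['location'],.12 if 'handle' in n else .08).round(3))
s=sense();print(s['time_s'],s['tcp_pos'],s['ee_rot'])
E
```

```text
orange_handle scene {'location': [183.1, 146.7], 'p': 0.87} [0.355 0.237 0.12 ]
orange_handle scene {'location': [213.3, 378.7], 'p': 0.8} [ 0.718 -0.405  0.12 ]
orange_handle scene {'location': [236.7, 272.3], 'p': 0.67} [ 0.438 -0.226  0.12 ]
orange_handle scene {'location': [234.8, 275.5], 'p': 0.59} [ 0.449 -0.228  0.12 ]
orange_handle top {'location': [169.5, 336.5], 'p': 0.68} [ 0.735 -0.398  0.12 ]
orange_handle top {'location': [257.7, 397.3], 'p': 0.67} [ 0.389 -0.614  0.12 ]
orange_handle top {'location': [267.4, 165.0], 'p': 0.61} [0.372 0.264 0.12 ]
orange_handle top {'location': [210.9, 248.8], 'p': 0.57} [ 0.58  -0.055  0.12 ]
orange_collar scene {'location': [213.5, 380.8], 'p': 0.8} [ 0.764 -0.394  0.08 ]
orange_collar scene {'location': [180.8, 144.3], 'p': 0.66} [0.382 0.301 0.08 ]
orange_collar scene {'location': [196.8, 264.6], 'p': 0.65} [ 0.586 -0.064  0.08 ]
orange_collar scene {'location': [348.4, 389.8], 'p': 0.64} [ 0.373 -0.638  0.08 ]
orange_collar top {'location': [267.1, 164.7], 'p': 0.83} [0.373 0.277 0.08 ]
orange_collar top {'location': [166.3, 334.1], 'p': 0.8} [ 0.758 -0.396  0.08 ]
orange_collar top {'location': [240.7, 285.8], 'p': 0.72} [ 0.466 -0.195  0.08 ]
orange_collar top {'location': [210.6, 254.6], 'p': 0.59} [ 0.587 -0.075  0.08 ]
blue_handle_end scene {'location': [175.9, 211.3], 'p': 0.77} [0.517 0.108 0.12 ]
blue_handle_end top {'location': [225.1, 198.0], 'p': 0.5} [0.53 0.14 0.12]
0.4 [0.24782453 0.57365914 0.23037504] [[ 9.17975523e-01 -3.96637023e-01 -1.03498782e-04]
 [-3.96637034e-01 -9.17975457e-01 -3.51629122e-04]
 [ 4.44597864e-05  3.63838377e-04 -9.99999933e-01]]
```

View pics/scene0.png

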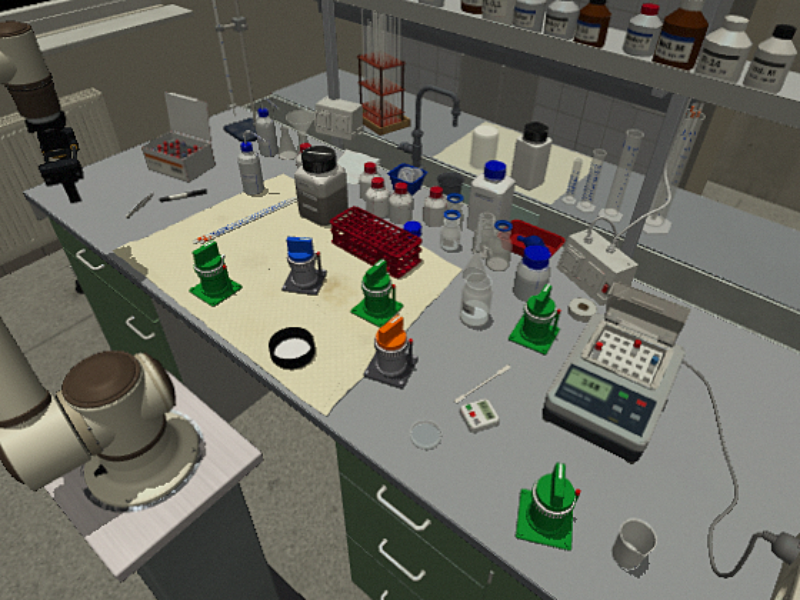

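View pics/top0.png

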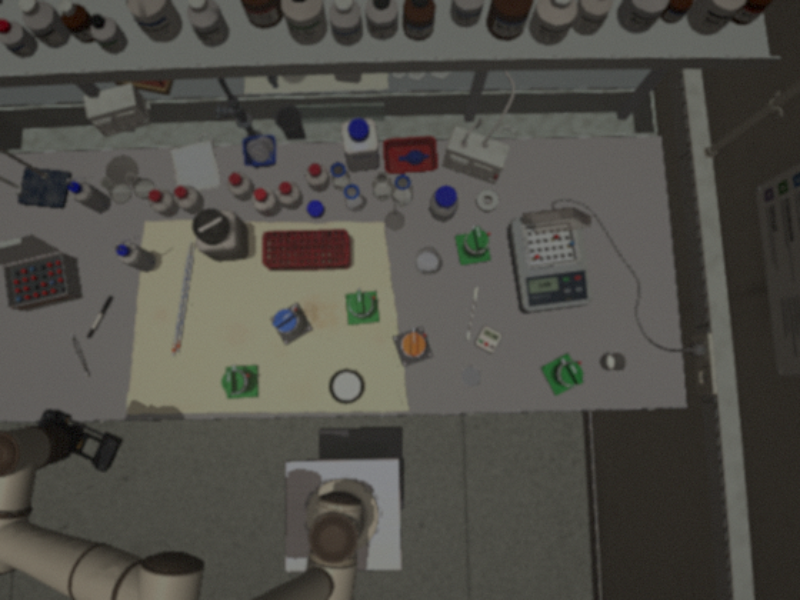

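Both pictures show one orange cap: scene (236, 273), top (241, 288), in 420x560 pixels. The look-alikes are green: scene (190,147), (203,265), (223,376) and (353,387). The blue one is at (183,211). I choose the orange one and check it in a crop.

Run:
```python
from h import *
a=capture('scene');b=capture('top')
A=cv2.resize(a[212:275,250:300],None,fx=9,fy=9,interpolation=cv2.INTER_CUBIC)[:567]
B=cv2.resize(b[222:264,270:310],None,fx=8.5,fy=13.5,interpolation=cv2.INTER_CUBIC)[:567]
B=cv2.resize(b[222:264,270:310],(340,357),interpolation=cv2.INTER_CUBIC)
B=cv2.convertScaleAbs(B,alpha=1.8)
im=np.zeros((600,800,3),np.uint8); im[:A.shape[0],:A.shape[1]]=A; im[:357,455:795]=B
save(im,'crop1.png')
for c,i in (('scene',a),('top',b)):
  h=cv2.cvtColor(i,cv2.COLOR_RGB2HSV); m=cv2.inRange(h,(5,150,80),(18,255,255))
  n,l,st,ce=cv2.connectedComponentsWithStats(m)
  for k in range(1,n):
    if st[k,4]>60: print(c,st[k],ce[k], at_z(c,ce[k][1],ce[k][0],.11))
```

```text
scene [254  73  13  17  64] [259.65625  80.53125] [1.17620622 0.48926677 0.11      ]
scene [263 220  21  25 354] [273.83050847 234.06214689] [ 0.45561383 -0.21614707  0.11      ]
top [283 235  14  14 128] [289.4140625 241.359375 ] [ 0.46087189 -0.20781851  0.11      ]
```

View pics/crop1.png

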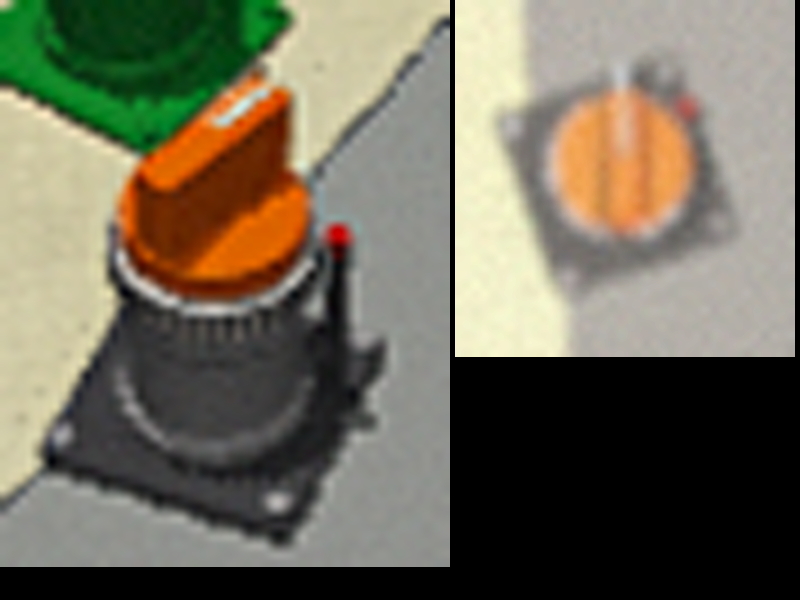

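The crop confirms the orange cap. The white line points away from the robot (about world +x), the pin's red tip is clockwise of it at scene crop (338,235), and the pointer tab shows under the line's end.

Run:
```python
from h import *
# scene crop -> native
S=lambda x,y:(212+y/9-.44,250+x/9-.44)
T=lambda x,y:(222+y/8.5-.44,270+(x-455)/8.5-.44)
a=at_z('scene',*S(153,182),.133);b=at_z('scene',*S(272,86),.133)
print('bar',a,b,(a+b)/2,np.degrees(np.arctan2(*(b-a)[1::-1])),np.linalg.norm(b-a))
print('pinS',at_z('scene',*S(338,235),.083),'pinT',at_z('top',*T(687,107),.083))
print('discT',at_z('top',*T(623,160),.098),'lineT',at_z('top',*T(625,150),.133),at_z('top',*T(623,95),.133),'ptrT',at_z('top',*T(622,75),.08))
m=capture('top')
for w,(r,c) in dict(orange=(241,289),blue=(225,203)).items():
  pass
img=capture('scene')
c1=cv2.resize(img[158:208,190:240],(400,400),interpolation=cv2.INTER_CUBIC)
c2=cv2.convertScaleAbs(cv2.resize(m[208:248,184:224],(400,400),interpolation=cv2.INTER_CUBIC),alpha=1.8)
save(np.hstack([c1,c2]),'blue.png')
```

```text
bar [ 0.43222072 -0.20949326  0.133     ] [ 0.48891889 -0.21004017  0.133     ] [ 0.46056981 -0.20976671  0.133     ] -0.5526572726353763 0.05670080408918399
pinS [ 0.48957098 -0.23814505  0.083     ] pinT [ 0.48989918 -0.23841687  0.083     ]
discT [ 0.46535908 -0.2079775   0.098     ] lineT [ 0.46753523 -0.20781119  0.133     ] [ 0.49190501 -0.20757853  0.133     ] ptrT [ 0.50552945 -0.20916174  0.08      ]
```

View pics/blue.png

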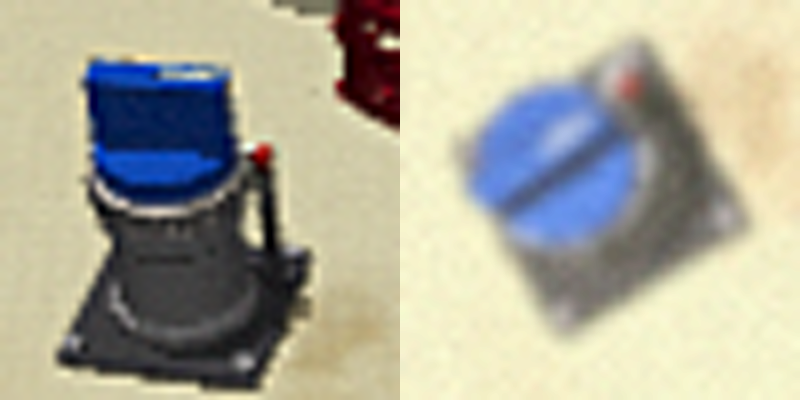

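Run:
```python
from h import *
S=lambda x,y:(158+y/8-.44,190+x/8-.44)
T=lambda x,y:(208+y/10-.45,184+(x-400)/10-.45)
a=at_z('scene',*S(90,71),.133);b=at_z('scene',*S(229,75),.133);c=(a+b)/2
ang=lambda v:np.degrees(np.arctan2(v[1],v[0]))
p=at_z('scene',*S(262,155),.083);pt=at_z('top',*T(629,85),.083)
print(c,np.linalg.norm(b-a),ang(b-a),ang(p-c),np.linalg.norm((p-c)[:2]),ang(pt-c),np.linalg.norm((pt-c)[:2]))
u=at_z('top',*T(510,205),.098);v=at_z('top',*T(612,132),.098);print('shadow edge',ang(v-u))
u=at_z('top',*T(548,155),.133);v=at_z('top',*T(590,112),.133);print('line',ang(v-u), u,v)
s=sense(); R=np.array(s['ee_rot']); print(R.T@(np.array([.461,-.209,.2])-s['tcp_pos'])*1000)
```

```text
[0.53637452 0.13583969 0.133     ] 0.05822450354040547 -51.942741637279305 -36.02045843996393 0.03866579624280754 -33.95196375966362 0.03912732329952553
shadow edge -55.12703426708984
line -44.752561440413956 [0.53621603 0.13566173 0.133     ] [0.55226303 0.11975273 0.133     ]
[506.13973981 633.9687047   30.53737429]
```

arm_command(
  motion=[
    [60,29,36,0,0,0,0],
    [60,29,36,0,0,0,0],
    [60,29,36,0,0,0,0],
    [60,29,36,0,0,0,0],
    [60,29,36,0,0,0,0],
    [60,29,36,0,0,0,0],
    [60,29,36,0,0,0,0],
    [60,29,36,0,0,0,0],
  ],
)

```text
time_s: 1.4
tcp_pos: [0.3467, 0.2156, 0.231]
ee_rot: [[0.918, -0.396, 0.001], [-0.396, -0.918, 0.001], [0.0, -0.001, -1.0]]
wrist_force: [1.2, 0.1, -1.0]
gripper_width: 0.687
gripper_force: 0.0
```

arm_command(
  motion=[
    [60,29,36,0,0,0,0],
    [60,29,36,0,0,0,0],
    [60,29,36,0,0,0,0],
    [60,29,36,0,0,0,0],
    [60,29,36,0,0,0,-0.1],
    [60,0,0,0,0,0,-0.1],
    [60,0,0,0,0,0,-0.1],
    [60,0,0,0,0,0,-0.1],
  ],
)

```text
time_s: 2.2
tcp_pos: [0.4082, -0.0055, 0.2307]
ee_rot: [[1.0, -0.007, 0.0], [-0.007, -1.0, 0.0], [0.0, -0.0, -1.0]]
wrist_force: [-0.3, -0.7, 0.2]
gripper_width: 0.693
gripper_force: 0.0
```

```bash
cat > st.py <<'E'
from h import *
s=sense(); R=np.array(s['ee_rot']); print(s['time_s'],s['tcp_pos'],'yaw',np.degrees(np.arctan2(R[1,0],R[0,0])),'to go mm',R.T@(np.array([.461,-.209,.113])-s['tcp_pos'])*1000)
print('F',s['wrist_force'],'M',s['moment'],s['gripper_width'],s['gripper_force'],s['joints'])
E
python3 st.py
```

```text
2.2 [ 0.40821074 -0.00554879  0.23071759] yaw -0.4026374217674311 to go mm [ 54.17218849 203.0950715  117.70428272]
F [-0.27525997 -0.74388776  0.15248853] M [0.00447521 0.00235451 0.07210655] 0.6928580730664691 0.0 [ 2.22643254e+01  2.25052366e-01 -2.75124849e+01 -4.35086948e-04
 -6.22383147e+01  6.73332416e+01]
```

arm_command(
  motion=[
    [60,9,34,5,0,0,0],
    [60,9,34,5,0,0,0],
    [60,9,34,5,0,0,0],
    [60,9,34,5,0,0,0],
    [60,9,34,5,0,0,0],
    [60,9,33,5,0,0,0],
    [60,0,0,15,0,0,0],
    [60,0,0,0,0,0,0],
  ],
)

```text
time_s: 3.0
tcp_pos: [0.4589, -0.2088, 0.1836]
ee_rot: [[1.0, -0.012, -0.004], [-0.012, -1.0, 0.001], [-0.005, -0.001, -1.0]]
wrist_force: [-0.5, 0.8, -0.3]
gripper_width: 0.69
gripper_force: 0.0
```

```bash
python3 st.py
python3 - <<'E'
from h import *
a=capture('scene');b=capture('top')
A=cv2.resize(a[195:275,240:310],None,fx=7,fy=7,interpolation=cv2.INTER_CUBIC)
B=cv2.convertScaleAbs(cv2.resize(b[222:264,270:310],(300,315),interpolation=cv2.INTER_CUBIC),alpha=1.8)
im=np.zeros((560,800,3),np.uint8); im[:560,:490]=A; im[:315,495:795]=B
save(im,'above.png')
E
```

```text
3.0 [ 0.45890046 -0.20879778  0.18360263] yaw -0.666609485214836 to go mm [ 2.4197742   0.26042613 70.59218809]
F [-0.4557604   0.81127372 -0.28938418] M [0.0375121  0.05140337 0.04239201] 0.690327947777461 0.0 [-6.01299721e+00  1.28455353e+01 -2.00659541e+01 -5.07558242e-02
 -5.73517534e+01  9.53737166e+01]
```

View pics/above.png

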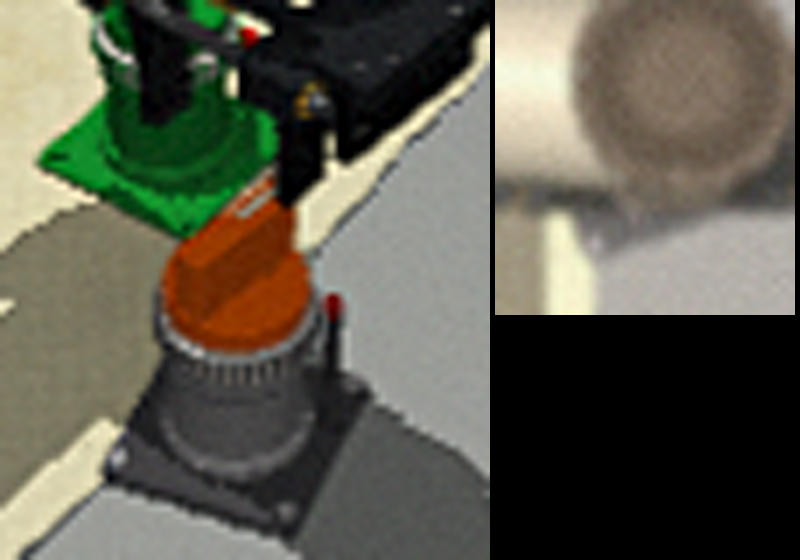

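The scene crop shows the two fingers straddling the orange bar, at (160,80) and (300,170). The pin is at (333,303), clear of the fingers, so I descend.

arm_command(
  motion=[
    [60,1,0,20,0,0,0],
    [60,1,0,20,0,0,0],
    [60,0,0,15,0,0,0],
    [60,0,0,14,0,0,0],
    [60,0,0,0,0,0,0],
    [60,0,0,0,0,0,0],
  ],
)

```text
time_s: 3.7
tcp_pos: [0.463, -0.2079, 0.1176]
ee_rot: [[1.0, -0.008, 0.001], [-0.008, -1.0, -0.001], [0.001, 0.001, -1.0]]
wrist_force: [-0.4, -0.1, -0.1]
gripper_width: 0.687
gripper_force: 0.0
```

```bash
python3 st.py
```

```text
3.7 [ 0.46302147 -0.20789307  0.11762096] yaw -0.43723285455820315 to go mm [-2.01973145  1.11967532  4.61865245]
F [-0.41419999 -0.06441332 -0.08342651] M [-0.06618891 -0.06325287  0.03965988] 0.6872069807228757 0.0 [-5.81289794e+00  1.74049228e+01 -2.48484145e+01  3.35471388e-02
 -4.76600524e+01  9.53530649e+01]
```

arm_command(
  motion=[
    [40,-2,1,4,0,0,0],
    [25,0,0,0,0,0,0],
    [18,0,0,0,0,0,0],
    [10,0,0,0,0,0,0],
    [10,0,0,0,0,0,0],
    [10,0,0,0,0,0,0],
    [10,0,0,0,0,0,0],
  ],
)

```text
time_s: 4.4
tcp_pos: [0.4601, -0.2072, 0.1126]
ee_rot: [[1.0, -0.011, -0.0], [-0.011, -1.0, 0.004], [-0.0, -0.004, -1.0]]
wrist_force: [0.2, 11.0, 3.5]
gripper_width: 0.185
gripper_force: 30.0
```

```bash
python3 st.py
```

```text
4.4 [ 0.46011041 -0.20724992  0.11262513] yaw -0.606745013769367 to go mm [ 0.90801266  1.73921802 -0.38123264]
F [ 0.15101621 11.0395792   3.45078216] M [ 2.84165954  0.24229427 -0.07659776] 0.184652307783398 29.98492815415375 [ -5.9135269   17.61259561 -25.33228209  -0.27656303 -47.08403172
  95.49513453]
```

arm_command(
  motion=[
    [10,0,-1.5,0,0,0,0],
    [10,0,0,0,0,0,0.05],
    [10,0,0,0,0,0,0.05],
    [10,0,0,0,0,0,0.05],
    [10,0,0,0,0,0,0.05],
    [10,0,0,0,0,0,0],
  ],
)

```text
time_s: 5.0
tcp_pos: [0.4602, -0.2065, 0.1126]
ee_rot: [[0.978, -0.208, -0.0], [-0.208, -0.978, 0.002], [-0.001, -0.002, -1.0]]
wrist_force: [-1.2, 7.6, 3.1]
gripper_width: 0.183
gripper_force: 30.0
```

```bash
python3 st.py
```

```text
5.0 [ 0.46017    -0.20653622  0.11262468] yaw -12.006916465918563 to go mm [ 1.32413522  2.2366063  -0.37976357]
F [-1.15411894  7.55579151  3.10279188] M [2.03263966 0.22721318 0.19017352] 0.18269699933607 29.979371074587107 [ -5.76089191  17.57589195 -25.4445556   -0.1304587  -47.00627526
  83.8429303 ]
```

arm_command(
  motion=[
    [10,0,-1,0,0,0,0.05],
    [10,0,0,0,0,0,0.05],
    [10,0,0,0,0,0,0.05],
    [10,0,0,0,0,0,0.05],
    [10,0,0,0,0,0,0.05],
    [10,0,0,0,0,0,0],
  ],
)

```text
time_s: 5.6
tcp_pos: [0.4604, -0.2057, 0.1126]
ee_rot: [[0.896, -0.444, -0.0], [-0.444, -0.896, 0.001], [-0.001, -0.001, -1.0]]
wrist_force: [-1.0, 6.3, 1.5]
gripper_width: 0.18
gripper_force: 30.0
```

```bash
python3 st.py;  python3 - <<'E'
from h import *
a=capture('scene')
save(cv2.resize(a[205:265,245:310],None,fx=9,fy=9,interpolation=cv2.INTER_CUBIC),'mid.png')
E
```

```text
5.6 [ 0.46043305 -0.20571525  0.11261224] yaw -26.330475653547936 to go mm [ 1.96474311  2.69200647 -0.39274845]
F [-0.96233283  6.31885877  1.50873042] M [1.86989171 0.13838207 0.20455063] 0.17999671037027487 29.978358009830117 [ -5.65230769  17.56426641 -25.47123274  -0.11377776 -46.98518787
  69.39943486]
```

View pics/mid.png

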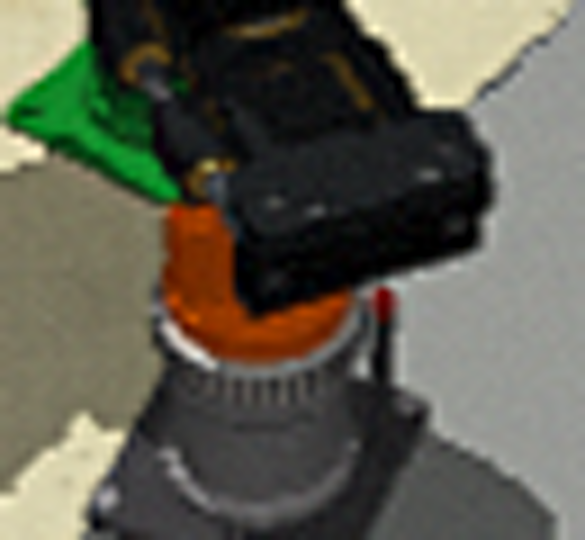

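The fingers hold the bar, and the pin at (385,300) is clear. I go on in small steps and watch the moment.

arm_command(
  motion=[
    [10,0,0,0,0,0,0.04],
    [10,0,0,0,0,0,0.04],
    [10,0,0,0,0,0,0],
  ],
)

```text
time_s: 5.95
tcp_pos: [0.4606, -0.2055, 0.1126]
ee_rot: [[0.858, -0.514, 0.0], [-0.514, -0.858, 0.002], [-0.001, -0.001, -1.0]]
wrist_force: [0.5, 5.8, 2.4]
gripper_width: 0.177
gripper_force: 30.0
```

```bash
python3 st.py
```

```text
5.95 [ 0.46055223 -0.20549982  0.11260393] yaw -30.902920057107366 to go mm [ 2.18150097  2.77271942 -0.40212143]
F [0.51919226 5.82858219 2.38909831] M [2.0674218  0.12669637 0.13445945] 0.17680978379660045 29.978054738603532 [ -5.63508753  17.56374834 -25.46541827  -0.13536412 -46.97932656
  64.82449128]
```

arm_command(
  motion=[
    [10,0,0,0,0,0,0.04],
    [10,0,0,0,0,0,0.04],
    [10,0,0,0,0,0,0],
  ],
)

```text
time_s: 6.25
tcp_pos: [0.4607, -0.2053, 0.1126]
ee_rot: [[0.814, -0.58, 0.0], [-0.58, -0.814, 0.002], [-0.001, -0.002, -1.0]]
wrist_force: [0.1, 8.0, 3.3]
gripper_width: 0.179
gripper_force: 30.0
```

```bash
python3 st.py
```

```text
6.25 [ 0.46069887 -0.20533971  0.11261736] yaw -35.48456159126051 to go mm [ 2.36961315  2.80498412 -0.3896042 ]
F [0.12369221 8.04046995 3.2545627 ] M [2.37592741 0.00375485 0.19842233] 0.17883453310257558 29.97784391976893 [ -5.62244965  17.5630934  -25.45718051  -0.15325052 -46.97085098
  60.24241047]
```

arm_command(
  motion=[
    [10,0,0,0,0,0,0.04],
    [10,0,0,0,0,0,0.04],
    [10,0,0,0,0,0,0],
  ],
)

```text
time_s: 6.55
tcp_pos: [0.4608, -0.2051, 0.1126]
ee_rot: [[0.765, -0.644, 0.001], [-0.644, -0.765, 0.002], [-0.001, -0.002, -1.0]]
wrist_force: [0.6, 10.2, 2.4]
gripper_width: 0.18
gripper_force: 30.0
```

```bash
python3 st.py
```

```text
6.55 [ 0.46084125 -0.20514414  0.11262159] yaw -40.0661230187331 to go mm [ 2.60305905  2.84791229 -0.38669488]
F [ 0.57882902 10.18595527  2.35508553] M [ 2.66803831 -0.05941168  0.18045946] 0.17951027328393745 29.977844059467316 [ -5.6073698   17.56224799 -25.44952597  -0.17491764 -46.96266168
  55.66054165]
```

arm_command(
  motion=[
    [10,0,-1,0,0,0,0.04],
    [10,0,0,0,0,0,0.04],
    [10,0,0,0,0,0,0],
  ],
)

```text
time_s: 6.85
tcp_pos: [0.461, -0.2049, 0.1126]
ee_rot: [[0.711, -0.703, -0.0], [-0.703, -0.711, 0.002], [-0.001, -0.001, -1.0]]
wrist_force: [-0.6, 6.3, 2.6]
gripper_width: 0.181
gripper_force: 30.0
```

```bash
cat > mz.py <<'E'
from h import *
v=[]
for i in range(5): capture('top'); v.append(sense()['moment'][2])
print('Mz',np.mean(v),np.std(v))
import st
E
python3 mz.py
```

```text
Mz 0.19619341813312313 0.031571906905743366
7.1 [ 0.46104202 -0.20484948  0.11261077] yaw -44.60333961289308 to go mm [ 2.88403561  2.98426968 -0.39563635]
F [-0.8539762   6.0327851   2.60432665] M [1.96764399 0.17830361 0.1910908 ] 0.18059096210483078 29.98327405191958 [ -5.54400941  17.58534087 -25.43714867  -0.11805981 -47.00490964
  51.02116677]
```

arm_command(
  motion=[
    [10,0,0,0,0,0,0.04],
    [10,0,0,0,0,0,0.04],
    [10,0,0,0,0,0,0],
  ],
)

```text
time_s: 7.4
tcp_pos: [0.4612, -0.2047, 0.1126]
ee_rot: [[0.653, -0.757, 0.0], [-0.757, -0.653, 0.002], [-0.001, -0.001, -1.0]]
wrist_force: [-1.6, 7.4, 1.9]
gripper_width: 0.181
gripper_force: 30.0
```

```bash
python3 mz.py
```

```text
Mz 0.17487448870585243 0.026886422820359926
7.65 [ 0.46122992 -0.20470412  0.11262433] yaw -49.1920505769467 to go mm [ 3.1008442   2.98102128 -0.3831846 ]
F [0.70459833 7.42049913 2.2938133 ] M [2.20423967 0.1160603  0.18060061] 0.18388362466149244 29.981349525041878 [ -5.53307248  17.58516876 -25.42780014  -0.13681271 -46.98910662
  46.43430512]
```

arm_command(
  motion=[
    [10,0,-1,0,0,0,0.04],
    [10,0,0,0,0,0,0.04],
    [10,0,0,0,0,0,0],
  ],
)

```text
time_s: 7.95
tcp_pos: [0.4615, -0.2045, 0.1126]
ee_rot: [[0.59, -0.808, -0.001], [-0.808, -0.59, 0.001], [-0.002, -0.0, -1.0]]
wrist_force: [-0.7, 5.3, 3.1]
gripper_width: 0.183
gripper_force: 30.0
```

```bash
python3 mz.py
```

```text
Mz -0.020515625243120155 0.020109306582087098
8.2 [ 0.46148584 -0.20447129  0.11260273] yaw -53.82401269549507 to go mm [ 3.36819046  3.06527447 -0.4030926 ]
F [-1.80641657  4.89894326  3.16160133] M [ 1.60084378  0.30569874 -0.00924937] 0.18050077036522774 29.978070817887783 [ -5.48606851  17.61813926 -25.39415928  -0.10093663 -47.04345588
  41.73086835]
```

The torque fell from 0.18 to about 0, which is the click. I turn slightly toward the middle of the detent, then release.

arm_command(
  motion=[
    [10,0,0,0,0,0,0.04],
    [10,0,0,0,0,0,0.04],
    [10,0,0,0,0,0,0],
  ],
)

```text
time_s: 8.5
tcp_pos: [0.4617, -0.2043, 0.1126]
ee_rot: [[0.523, -0.853, -0.0], [-0.853, -0.523, 0.002], [-0.002, -0.001, -1.0]]
wrist_force: [-1.3, 5.2, 3.2]
gripper_width: 0.18
gripper_force: 30.0
```

```bash
python3 mz.py
```

```text
Mz -0.14976528024517338 0.03762132472797856
8.75 [ 0.46169967 -0.20433783  0.11262027] yaw -58.44159688809665 to go mm [ 3.60588824  3.03598362 -0.38719773]
F [-1.46908056  5.52149488  3.96158299] M [ 1.72699713  0.22297748 -0.11707194] 0.1814365180696372 29.991765241138637 [ -5.47920523  17.6189784  -25.38006494  -0.12608754 -47.02710485
  37.12355018]
```

arm_command(
  motion=[
    [10,0,0,0,0,0,0.03],
    [10,0,0,0,0,0,0.03],
    [10,0,0,0,0,0,0],
  ],
)

```text
time_s: 9.05
tcp_pos: [0.4619, -0.2043, 0.1126]
ee_rot: [[0.471, -0.882, -0.0], [-0.882, -0.471, 0.002], [-0.001, -0.001, -1.0]]
wrist_force: [-1.2, 6.5, 2.9]
gripper_width: 0.182
gripper_force: 30.0
```

```bash
python3 mz.py
```

```text
Mz 0.01516574810305348 0.021340200300850338
9.3 [ 0.46182215 -0.20425978  0.1126092 ] yaw -61.84855730111589 to go mm [ 3.79098365  2.96107833 -0.39845413]
F [-1.28977937  6.09179489  3.24080217] M [1.91315343 0.17193891 0.01137013] 0.17924577572111938 29.975094529800117 [ -5.46876578  17.62254027 -25.37636751  -0.12665141 -47.01718766
  33.70654127]
```

Torque is about zero, so the cap sits in the detent at yaw -62°. I let go and lift.

arm_command(
  motion=[
    [20,0,0,0,0,0,0],
    [35,0,0,0,0,0,0],
    [60,0,0,0,0,0,0],
    [60,0,0,0,0,0,0],
    [60,0,0,0,0,0,0],
    [60,0,0,-20,0,0,0],
    [60,0,0,-30,0,0,0],
    [60,0,0,-30,0,0,0],
  ],
)

```text
time_s: 10.1
tcp_pos: [0.4615, -0.2054, 0.1931]
ee_rot: [[0.472, -0.882, -0.001], [-0.882, -0.472, 0.0], [-0.001, 0.001, -1.0]]
wrist_force: [1.0, -0.6, -0.2]
gripper_width: 0.681
gripper_force: 0.0
```

arm_command(
  motion=[
    [60,0,0,-30,0,0,0],
    [60,-20,-40,-10,0,0,0],
    [60,-20,-40,0,0,0,0],
    [60,-20,-40,0,0,0,0],
    [60,0,-40,0,0,0,0],
    [60,0,0,0,0,0,0],
  ],
)

```text
time_s: 10.7
tcp_pos: [0.5779, -0.0745, 0.2316]
ee_rot: [[0.475, -0.88, 0.001], [-0.88, -0.475, -0.0], [0.001, -0.001, -1.0]]
wrist_force: [-0.1, -0.8, 0.3]
gripper_width: 0.689
gripper_force: 0.0
```

```bash
python3 st.py
python3 - <<'E'
from h import *
a=capture('scene');b=capture('top')
A=cv2.resize(a[212:275,250:300],None,fx=9,fy=9,interpolation=cv2.INTER_CUBIC)
B=cv2.convertScaleAbs(cv2.resize(b[222:264,270:310],(340,357),interpolation=cv2.INTER_CUBIC),alpha=1.8)
im=np.zeros((600,800,3),np.uint8); im[:A.shape[0],:A.shape[1]]=A; im[:357,455:795]=B
save(im,'final.png')
E
```

```text
10.7 [ 0.57788779 -0.07450336  0.23162606] yaw -61.6279802070299 to go mm [ 62.72435353 166.83497437 118.55797126]
F [-0.0801257  -0.78151328  0.32976118] M [0.07357139 0.10934367 0.02908902] 0.6885376982955328 0.0 [ 8.58222637e+00  1.78591234e+01 -5.64919611e+00  2.23088720e-02
 -6.64455218e+01  1.97808977e+01]
```

View pics/final.png

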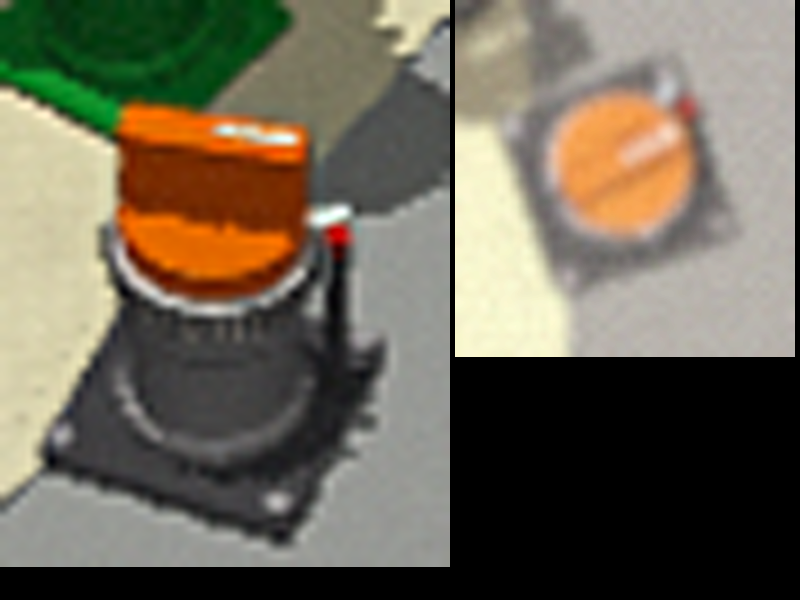

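The picture shows the white pointer against the red pin at (335,220). The white line at (260,132) is one step past the pointer, as on the blue vessel. The gripper is clear.

```bash
python3 -c "from station import *; print(finish_job())"
```

```text
the job is handed in; nothing more can be done
None
```

The orange vessel is closed: its pointer is against the pin, the clutch gave one click, and the handle is released; the blue vessel was left alone, and the job is handed in at about 11 s of the 38 s limit.

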